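# Back the reel's ratchet off one notch

## Robot

A 7-joint arm with a two-finger parallel gripper is mounted at the origin on the work surface; the furniture and walls round the work are solid. World frame = base frame: x ahead of the robot, y to its left, z up, the work surface at z = 0. Lengths are in m, angles in degrees, forces in N, time in s.
With the tool pointing down it reaches from about 0.425 to 0.875 m from the base axis. Payload 4.7 kg.
Tool frame: the origin (TCP) lies on the mounting face of the last link; the fingertips stand 182 mm ahead of it and the grasp point (between the pads) lies 164 mm ahead of it; z points along the fingers, x is the direction in which the jaws open and shut, and the axes are right-handed (so a half turn about z gives the same grasp; the last joint's range is limited). The gripper opens to 87 mm and grips with 3 to 60 N. Pads are 19 mm wide; open, the fingers measure 117 mm over their backs; the gripper's body (75 mm by 190 mm) begins 51 mm behind the grasp point.
Start: joints at [-75.338, 18.392, -4.016, 83.108, 1.295, 78.541, -3.26], TCP at [0.156, 0.631, 0.405] pointing down, gripper open.
Joint ranges: [-163.93, 163.93], [-17.29, 119.83], [-79.2, 71.16], [3.27, 140.29], [-89.18, 269.18], [5.43, 117.66], [-154.24, 154.24]. Speed limits (degrees/s): [147.25, 147.25, 180, 180, 180, 180, 180].

## Interface

Orientations are given as [roll, pitch, yaw] about the fixed x, y, z axes, in that order (R = Rz(yaw) Ry(pitch) Rx(roll)).
In Python, from cell import status, cams, env, outline_of, landmark_of gives the robot as it stands. The module is installed in compiled form; this text tells all that it offers.
- The arm moves only by the tool jog_arm, never from a script. Its argument "rows" is a list of rows, each a list of 7 numbers: the closure, from 0 (fully open) to 1 (shut), then the shift along the tool's x, y, z in m, then the turn, a rotation vector about the tool's x, y, z in degrees. A call has 1 to 12 rows; each row shifts and turns the commanded pose from where the row before left it, along the tool's axes as they then stand; what a row does not reach is not made up. A row lasts 1/12 s, in which the tool goes at most 41.7 mm and 7.16 degrees, less where a joint would pass 70% of its speed; a pose out of reach is approached as far as the arm can. A call with a gripper value outside its range is refused whole. The fingers move at their own pace and stop on an object; "grip_force" is the grip in N (left out, the last holds). Time passes only in rows, so rows that do not move let the fingers close. It gives the time, the measured TCP pose, the force and the opening at its end, in the units of the state.
- status.get_obs(): the state, without advancing time (a new reading comes with each control period).
- cams.read_camera(name): name is "scene" or "side" or "wrist"; returns (picture, depth): 420x560x3 uint8, red, green, blue; 420x560 float32, m along the optical axis (not along the pixel's ray), 0 where there is no reading.
- cams.camera_params(name): a dict with "vfov" (degrees; the focal length in pixels is half the picture's height over the tangent of half this angle, whatever the lens; pixels are square), "cx", "cy" (the principal point, pixels), "k1" (the pictures are not rectified: a ray, as slopes to the right and down, at radius r is drawn at 1 + k1 r^2 times it, then the intrinsics apply), "eye" and "attitude" of the camera in the world. Camera axes: x right, y up, looking along -z (the intrinsics and any distortion apply to the point x, -y, -z); pixel columns grow to the right and rows downward; lengths in m; the calibration is good to about 2 mm. A picture is of the moment at which its call begins: read the wrist's pose just before it. camera_params takes no time and is no camera call; for the wrist camera it gives the pose at the moment of the call.
- env.sign_off(): hands the job in, once; it reports no verdict.
Trained networks look in the newest picture that a camera, given by its name, has taken for a name from the list of things; names that differ only in an ending like _2 or _b are one class to them, and where a whole thing is asked for, a point or a joint stands for the part that bears it (a point fixed in the world has none). Each returns a list of dicts, best first, with "conf" (0 to 1); they miss things now and then, are a little off and sometimes report something else, mostly with a low value. They report only what shows in the picture. A call takes as long as a camera call.
- outline_of(camera, name): "pixels" (420x560 bool, what is visible of it) and "box" ([left, top, right, bottom] in pixels, round what is visible of it).
- landmark_of(camera, name): "position" ([row, column] in pixels: a listed point, or the origin of a listed thing).
The state is a dict: "time_s": time; "qpos": joint angles; "joint_velocities": joint speeds; "effort": joint torques, N m; "tool_pos": TCP position; "tool_rot": TCP orientation; "force": force on the tool from outside, world axes, zero at the start; "wrist_torque": the same for the moment, N m; "grip_width": finger opening in m.
Only numpy, scipy, OpenCV 4.12 (cv2) and the standard library are available. Lean on these libraries where they do the work, as an engineer would, in place of code of your own. Each camera call takes 0.05 s, during which the arm holds its last target. There are 200 camera calls.

## Task

The reel of taped parts on the bench stand has been wound one notch too far. With a fingertip, push the red ball of the pawl over to the right so that the pawl lifts out of the ratchet wheel and stays up, push the star handle clockwise (as seen from the robot) so that the wheel goes back exactly one notch and no further, then push the red ball back to the left so that the pawl drops fully into the next notch, and leave everything untouched. Push only, gently: do not pinch or force anything, do not wind the wheel forward, and leave the capacitors, the flux bottle and the die block where they stand.

Things in the scene. Friction and masses are not known exactly. Their poses are not given: they have to be found in the camera images.
- reel_stand: Grey bench stand bolted to the table. Origin: centre of the underside of its base plate (160 mm in x, 170 mm in y, 10 mm thick). Its +x points away from the robot, so its front (-x) faces the robot; +y is to the left seen from the robot, z up. The horizontal spindle lies along the stand's x axis, 115 mm above the table, and carries the star handle (in front), the ratchet wheel and the reel (behind).
- wheel_centre (a point): Point on the spindle axis in the plane of the star handle (50 mm in front of the stand's origin, 115 mm above the table). The wheel turns about the stand's x axis through it.
- ratchet_centre (a point): Centre of the steel ratchet wheel on the spindle, 16 mm in front of the stand's origin: 112 mm in diameter over its 10 saw teeth (36 degrees apart, 11 mm deep), 12 mm thick. It turns with handle and reel.
- reel_centre (a point): Centre of the card reel of taped parts on the spindle behind the stand's upright: 150 mm in diameter, 58 mm wide, its axis along the stand's x; its top is 190 mm above the table. It turns with the wheel.
- handle_tip (a point): Centre of the black 17 mm ball on the upper arm of the five-armed star handle (9 mm steel rods, 72 degrees apart, ball centres 85 mm from the spindle axis). At the start the arm leans 21 to 28 degrees from upright to the left; one notch back brings it past upright to the right. Push it rightward from its left side, by the ball or the rod within 25 mm of it.
- wheel (a joint): Angle (rad) of wheel, reel and handle; grows backward (clockwise seen from the robot). One notch is 0.628. Starts at -0.17 to -0.05. The pawl blocks it at 0.0 and sits fully down from -0.28 to 0.0, so in the next notch back from 0.35 to 0.63 (best aim 0.5). With the pawl up it turns against slight friction (1 N at the handle's balls) and stays where left.
- pawl_pivot (a point): Hinge of the pawl, 81 mm to the right of the spindle (stand y = -81 mm), 132 mm above the table, 16 mm in front of the stand's origin. The hinge axis is parallel to the stand's x axis. From it a short arm with the nose reaches left into the teeth, and the lever with the red ball stands up.
- pawl_ball (a point): Centre of the red 26 mm ball on the pawl's lever (8 mm rod), 115 mm from the pivot, 16 mm in front of the stand's origin. At the start it is 47 mm to the right of the spindle and 241 mm above the table; with the pawl lifted 126 mm to the right and 237 mm up. The reel behind and the handle below stay under 210 mm.
- pawl (a joint): Angle (rad): 0 fully down in the teeth, 0.7 lifted against its stop. The heavy ball makes it fall to either side: pushed past about 0.35 it goes over by itself and stays; this takes under 1 N at the ball. It clears the teeth at about 0.2. Resting on a tooth instead of down in a notch it reads 0.05 to 0.2.
- capacitor_a: Blue capacitor, 25 mm in diameter, 46 mm tall, loose, standing in front of the stand; leave it. Origin: centre of its underside.
- capacitor_b: Blue capacitor, 25 mm in diameter, 43 mm tall, loose, standing in front of the stand; leave it. Origin: centre of its underside.
- flux_bottle: White bottle with a red spout, 40 mm in diameter, 116 mm tall, loose, to the left in front of the stand; leave it. Origin: centre of its underside.
- die_block: Steel die block 28x60x18 mm, loose, to the right in front of the stand; leave it. Origin: centre of its underside.

How it is judged:
By the outcome, as a careful person would: the job done as asked, in the order asked, and still so for the second after the job is handed in, with the robot touching nothing.
It also fails if it takes over 48 s, if anything falls off the work surface, if the arm or the gripper's body presses on something with over 40 N, if the wrist force passes 120 N, or if a joint passes its speed limit or range.

## Working session

There is one attempt and no reset: what is moved stays moved. The work goes in short steps, Python scripts to look and compute and a tool call to move; the robot and the scene stay as the last step left them, time stands still between calls to the robot, and variables do not carry over. Pictures are saved under pics/ and viewed, about 8 in all and at most 12, crops included, and the job is handed in when it is done.

Besides the shell and the picture viewer there is one more tool, called after "Request:" by a JSON object that holds its "fn" and its "kwargs". jog_arm: Moves the arm, as the interface text tells. Its arguments: {"type":"object","properties":{"rows":{"type":"array"},"grip_force":{"type":"number"}},"required":["rows"]}

```bash
mkdir -p pics
cat > h.py <<'E'
import numpy as np, cv2
from scipy.spatial.transform import Rotation as R
from cell import status, cams, env, outline_of, landmark_of
def att(p):
    a=np.array(p["attitude"],float)
    if a.shape==(3,3): return a
    if a.size==3: return R.from_euler('xyz',a,degrees=True).as_matrix()
    raise Exception(str(a))
def ray(cam,row,col):
    p=cams.camera_params(cam); f=210/np.tan(np.radians(p["vfov"]/2))
    u=np.array([(col-p["cx"])/f,(row-p["cy"])/f]); s=u.copy()
    for _ in range(20): s=u/(1+p["k1"]*(s@s))
    return np.array(p["eye"]),att(p)@np.array([s[0],-s[1],-1.0])
def pt(cam,row,col,d):
    e,r=ray(cam,row,col); return e+r*d
def tri(obs):
    A=np.zeros((3,3));b=np.zeros(3)
    for e,r in obs:
        r=r/np.linalg.norm(r);P=np.eye(3)-np.outer(r,r);A+=P;b+=P@e
    x=np.linalg.solve(A,b)
    return x,[round(float(np.linalg.norm((np.eye(3)-np.outer(r,r)/(r@r))@(x-e)))*1000,1) for e,r in obs]
E
cat > a.py <<'E'
from h import *
np.set_printoptions(precision=4,suppress=True)
for c in("scene","side"):
    im,d=cams.read_camera(c); cv2.imwrite(f"pics/{c}0.png",im[:,:,::-1]); print(c,cams.camera_params(c))
names="reel_stand wheel_centre ratchet_centre reel_centre handle_tip pawl_pivot pawl_ball capacitor_a flux_bottle die_block".split()
for n in names:
    obs=[]
    for c in("scene","side"):
        for l in landmark_of(c,n)[:2]:
            print(n,c,np.round(l["position"],1),round(l["conf"],2)); 
            if len(obs)==0 or obs[-1][2]!=c: obs.append((*ray(c,*l["position"]),c))
    if len(obs)==2: print("   ",*tri([o[:2] for o in obs]))
print(status.get_obs())
E
python3 a.py
```

```text
scene {'vfov': 57.67885483567806, 'cx': 286.5774247244818, 'cy': 211.92273316174322, 'k1': -0.058512304007638426, 'eye': array([ 0.1834, -0.7152,  0.7492]), 'attitude': array([ 47.0597,  -0.2956, -27.5628])}
side {'vfov': 49.489785220897616, 'cx': 277.39019359565367, 'cy': 216.00384205147085, 'k1': -0.07075573055970182, 'eye': array([0.3184, 0.6024, 0.4817]), 'attitude': array([  67.1421,   -0.0429, -169.8479])}
reel_stand scene [275.9 284.4] 0.87
reel_stand side [276.1 281.1] 0.84
    [ 0.4516 -0.2045  0.0008] [3.4, 3.4]
wheel_centre scene [240. 262.] 0.81
wheel_centre scene [264.7 271.6] 0.6
wheel_centre side [234.6 298.6] 0.88
    [ 0.4125 -0.1691  0.1152] [3.4, 3.4]
ratchet_centre scene [245.1 303.9] 0.42
ratchet_centre side [235.  288.6] 0.95
    [ 0.4654 -0.2213  0.0996] [25.0, 25.0]
reel_centre scene [246.6 301.1] 0.85
handle_tip scene [208.  266.5] 0.64
handle_tip side [233.2 287.7] 0.64
handle_tip side [201.3 289.2] 0.58
    [ 0.4379 -0.1139  0.1477] [10.7, 10.7]
pawl_pivot scene [272.8 241.3] 0.72
pawl_pivot scene [268.3 269.6] 0.68
pawl_ball scene [216. 276.] 0.96
pawl_bal
[... 333 characters left out ...]
_block scene [284.2 223.9] 0.53
die_block scene [234.6 260.6] 0.3
die_block side [290.4 354.7] 0.98
die_block side [211.9 317.6] 0.54
    [ 0.305  -0.166   0.0079] [1.4, 1.4]
{'time_s': 1.1, 'qpos': array([-75.3376,  18.3908,  -4.0163,  83.1065,   1.2962,  78.5394,
        -3.2589]), 'joint_velocities': array([ 0.0357,  0.035 , -0.0502,  0.0161, -0.0046, -0.0301, -0.0212]), 'effort': array([  0.    , -49.1126,  -0.4033, -31.2784,  -0.0637,   0.0335,
         0.    ]), 'tool_pos': array([0.1557, 0.6311, 0.4048]), 'tool_rot': array([179.9963,  -0.0085,  76.1479]), 'force': array([-0.9398,  0.0216, -0.0625]), 'wrist_torque': array([ 0.0019, -0.0219,  0.029 ]), 'grip_width': 0.08710185449013516}
```

View pics/scene0.png

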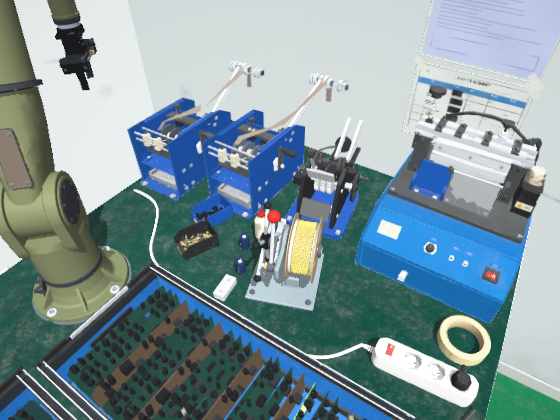

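View pics/side0.png

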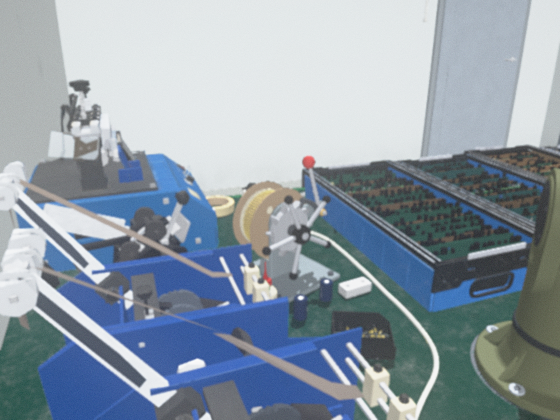

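```bash
cat > b.py <<'E'
from h import *
np.set_printoptions(precision=4,suppress=True)
vv,uu=np.mgrid[0:420,0:560]
C={};crops=[]
for c,(x0,y0) in (("scene",(215,190)),("side",(215,140))):
    im,d=cams.read_camera(c); p=cams.camera_params(c); f=210/np.tan(np.radians(p["vfov"]/2))
    K=np.array([[f,0,p["cx"]],[0,f,p["cy"]],[0,0,1]])
    s=cv2.undistortPoints(np.stack([uu.ravel(),vv.ravel()],1).astype(float).reshape(-1,1,2),K,np.array([p["k1"],0,0,0,0.])).reshape(-1,2)
    P=np.array(p["eye"])+(np.c_[s[:,0],-s[:,1],-np.ones(len(s))]*d.ravel()[:,None])@att(p).T
    C[c]=P.reshape(420,560,3); crops.append(cv2.resize(im[y0:y0+140,x0:x0+130],None,fx=3,fy=3,interpolation=cv2.INTER_CUBIC))
    hsv=cv2.cvtColor(im,cv2.COLOR_RGB2HSV)
    np.savez(f"{c}.npz",im=im,d=d,P=C[c])
    m=((hsv[...,0]<6)|(hsv[...,0]>174))&(hsv[...,1]>150)&(hsv[...,2]>90)&(d>0)
    m&=np.linalg.norm(C[c]-[.415,-.228,.235],axis=2)<.04
    q=C[c][m]
    # sphere fit of radius 13 mm
    from scipy.optimize import least_squares
    r=least_squares(lambda b:np.linalg.norm(q-b,axis=1)-.013,q.mean(0)+[0,0,-.01],loss='soft_l1',f_scale=.002)
    print(c,"ball",m.sum(),r.x,"rms mm",1e3*np.sqrt(np.mean(r.fun**2)),"centroid px",vv[m].mean(),uu[m].mean())
    n=np.linalg.norm(C[c][...,:2]-[.45,-.205],axis=2)
    b=(n<.14)&(abs(C[c][...,2]-.010)<.004)&(hsv[...,1]<60)
    q=C[c][b][:,:2]; print("plate",b.sum(),cv2.minAreaRect((q*1000).astype(np.float32)),np.median(C[c][b][:,2]))
a=np.concatenate([C["scene"].reshape(-1,3),C["side"].reshape(-1,3)])
for y in np.arange(.6,-.35,-.1):
    k=(a[:,0]>.1)&(a[:,0]<.75)&(abs(a[:,1]-y)<.05)&(a[:,2]<.7)
    print(round(y,1),[ (round(x,1),round(float(np.percentile(a[k&(abs(a[:,0]-x)<.05),2],99)),2)) for x in np.arange(.2,.75,.1) if (k&(abs(a[:,0]-x)<.05)).any()])
cv2.imwrite("pics/crop.png",np.hstack(crops)[:,:,::-1])
E
python3 b.py
```

```text
scene ball 129 [ 0.4092 -0.2327  0.2436] rms mm 0.8705320991453803 centroid px 216.02325581395348 273.50387596899225
plate 1899 ((437.71881103515625, -195.28875732421875), (183.08700561523438, 212.19522094726562), 43.91539001464844) 0.011848393994189022b.py:18: RuntimeWarning: Mean of empty slice.
  r=least_squares(lambda b:np.linalg.norm(q-b,axis=1)-.013,q.mean(0)+[0,0,-.01],loss='soft_l1',f_scale=.002)
  ret = um.true_divide(
Traceback (most recent call last):
  File "b.py", line 18, in <module>
    r=least_squares(lambda b:np.linalg.norm(q-b,axis=1)-.013,q.mean(0)+[0,0,-.01],loss='soft_l1',f_scale=.002)
ValueError: Initial guess is outside of provided bounds
```

```bash
python3 - <<'E'
s=open('b.py').read()
s=s.replace("    m&=np.linalg","    m0=m|(((hsv[...,0]<8)|(hsv[...,0]>172))&(hsv[...,1]>120)&(hsv[...,2]>90)); w=[(273,216),(306,165)][c=='side']; m0&=(abs(uu-w[0])<16)&(abs(vv-w[1])<16); print(c,'px',vv[m0].mean(),uu[m0].mean(),m0.sum(),'depth',np.median(d[m0])); rays=globals().setdefault('rays',[]); rays.append(ray(c,vv[m0].mean(),uu[m0].mean()))\n    m&=np.linalg")
s=s.replace("    r=least","    if m.sum()>20: r=least").replace('    print(c,"ball"','    if m.sum()>20: print(c,"ball"')
s=s.replace('a=np.conc','print("tri",tri(rays))\na=np.conc')
s=s.replace('C[c][b][:,:2]; print','C[c][b][:,:2]\n    if b.sum(): print')
open('b.py','w').write(s)
E
python3 b.py
```

```text
scene px 215.2622950819672 270.224043715847 183 depth 0.72658265
scene ball 129 [ 0.4093 -0.2328  0.2436] rms mm 0.9348135394546093 centroid px 216.02325581395348 273.50387596899225
plate 1884 ((437.2395935058594, -196.2218017578125), (185.0089874267578, 212.4887237548828), 43.702552795410156) 0.01178689295730162
side px 161.3855421686747 308.32530120481925 83 depth 0.85704213
plate 1486 ((415.3619079589844, -203.48358154296875), (154.70433044433594, 182.272216796875), 28.46979522705078) 0.009849500919179688
tri (array([ 0.4064, -0.2272,  0.2424]), [1.1, 1.1])
0.6 [(np.float64(0.2), 0.48), (np.float64(0.3), 0.48), (np.float64(0.6), 0.42), (np.float64(0.7), 0.43)]
0.5 [(np.float64(0.2), 0.34), (np.float64(0.4), 0.18), (np.float64(0.5), 0.16), (np.float64(0.6), 0.01), (np.float64(0.7), 0.43)]
0.4 [(np.float64(0.2), 0.0), (np.float64(0.3), 0.19), (np.float64(0.4), 0.21), (np.float64(0.5), 0.3), (np.float64(0.6), 0.31), (np.float64(0.7), 0.44)]
0.3 [(np.float64(0.2), 0.19), (np.float64(0.3), 0.2), (np.float64(0.4), 0.23), (np.float64(0.5), 0.28), (np.float64(0.6), 0.31)]
0.2 [(np.float64
[... 212 characters left out ...]
19), (np.float64(0.5), 0.21), (np.float64(0.6), 0.24), (np.float64(0.7), 0.31)]
0.0 [(np.float64(0.2), 0.03), (np.float64(0.3), 0.05), (np.float64(0.4), 0.06), (np.float64(0.5), 0.19), (np.float64(0.6), 0.23), (np.float64(0.7), 0.2)]
-0.1 [(np.float64(0.2), 0.11), (np.float64(0.3), 0.03), (np.float64(0.4), 0.2), (np.float64(0.5), 0.12), (np.float64(0.6), 0.23), (np.float64(0.7), 0.19)]
-0.2 [(np.float64(0.2), 0.11), (np.float64(0.3), 0.02), (np.float64(0.4), 0.25), (np.float64(0.5), 0.19), (np.float64(0.6), 0.14), (np.float64(0.7), 0.18)]
-0.3 [(np.float64(0.2), 0.11), (np.float64(0.3), 0.11), (np.float64(0.4), 0.17), (np.float64(0.5), 0.19), (np.float64(0.6), 0.14), (np.float64(0.7), 0.18)]
```

View pics/crop.png

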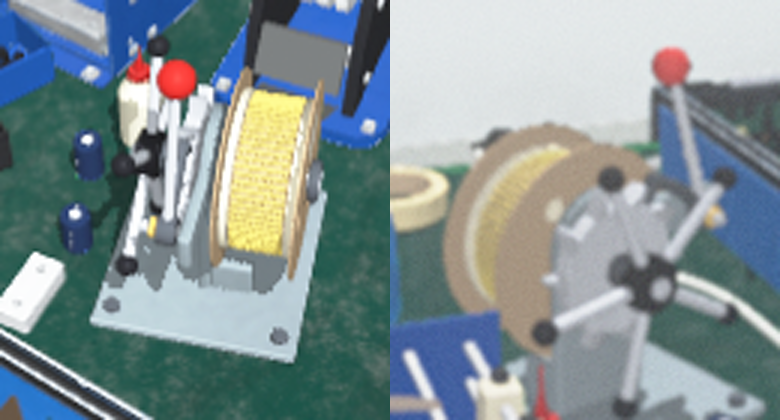

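```bash
cat > fit.py <<'E'
from h import *
from scipy.optimize import least_squares
np.set_printoptions(precision=4,suppress=True)
def proj(c,X):
    p=cams.camera_params(c); f=210/np.tan(np.radians(p["vfov"]/2))
    v=att(p).T@(X-np.array(p["eye"])); s=np.array([v[0],-v[1]])/-v[2]; s=s*(1+p["k1"]*(s@s))
    return np.array([s[0]*f+p["cx"],s[1]*f+p["cy"]])
def loc(ph):
    L={"ball":[-16,-47,241],"c1":[-80,-85,10],"c2":[80,-85,10],"c3":[80,85,10]}
    for k in range(5):
        a=ph+k*np.radians(72); L[f"t{k}"]=[-50,85*np.sin(a),115+85*np.cos(a)]
    return {k:np.array(v)/1000. for k,v in L.items()}
s=lambda x,y:(215+(x-1)/3,190+(y-1)/3); d=lambda x,y:(215+(x-391)/3,140+(y-1)/3)
O=[("scene","ball",(273.5,216)),("scene","c1",s(92,323)),("scene","c2",s(296,360)),("scene","c3",s(326,192)),("scene","t0",s(158,46)),("scene","t3",s(127,264)),
("side","ball",d(672,65)),("side","t0",d(611,179)),("side","t1",d(543,332)),("side","t2",d(628,407)),("side","t4",d(725,178)),("side","t3",d(732,313))]
def W(b,l): c,n=np.cos(b[2]),np.sin(b[2]); return np.array([b[0]+c*l[0]-n*l[1],b[1]+n*l[0]+c*l[1],l[2]])
def res(b): L=loc(b[3]); return np.concatenate([proj(c,W(b,L[n]))-o for c,n,o in O])
if __name__=="__main__":
    r=least_squares(res,[.4516,-.2045,-.7,.43],loss='soft_l1')
    print(r.x,np.degrees(r.x[2:])); 
    for (c,n,o),e in zip(O,res(r.x).reshape(-1,2)): print(c,n,e.round(1))
    L=loc(r.x[3]); print({k:W(r.x,L[k]) for k in("ball","t0")})
    np.save("pose.npy",r.x)
E
python3 fit.py
```

```text
[ 0.4506 -0.2078 -0.6928  0.4031] [-39.6972  23.0958]
scene ball [-0.5  1.2]
scene c1 [-1.3 -0.6]
scene c2 [-0.6 -0.1]
scene c3 [ 0.2 -0.4]
scene t0 [-0.4  0.9]
scene t3 [-0.3  1. ]
side ball [-0.4  0. ]
side t0 [-0.2 -0. ]
side t1 [0.5 0.3]
side t2 [-1.1 -0.2]
side t4 [-0.5 -0.4]
side t3 [-1.8 -0.5]
{'ball': array([ 0.4082, -0.2337,  0.241 ]), 't0': array([ 0.4334, -0.1502,  0.1932])}
```

Run:
```python
from h import *
o=status.get_obs(); A=np.array(o["tool_pos"])[:2]; y0=o["tool_rot"][2]
b=np.load("pose.npy"); c,s=np.cos(b[2]),np.sin(b[2]); B=b[:2]+np.array([[c,-s],[s,c]])@[-.016,.010]
n=26; dy=(np.degrees(b[2])-y0)/n
M=np.zeros((2,2))
for k in range(n):
    a=np.radians(y0+k*dy); M+=np.array([[np.cos(a),np.sin(a)],[np.sin(a),-np.cos(a)]])
print(B,o["time_s"],"turn z tool",-dy,"shift",np.linalg.solve(M,B-A))
```

```text
[ 0.4446542  -0.18985742] 1.3 turn z tool 4.455631892946963 shift [-0.00073944  0.0399209 ]
```

Request:
{"fn": "jog_arm", "kwargs": {"rows": [[1,0,0,-0.036,0,0,0],[1,0,0,-0.036,0,0,0],[1,0,0,-0.036,0,0,0],[1,0,0,-0.036,0,0,0],[1,-0.0007,0.0399,0,0,0,4.456],[1,-0.0007,0.0399,0,0,0,4.456],[1,-0.0007,0.0399,0,0,0,4.456],[1,-0.0007,0.0399,0,0,0,4.456],[1,-0.0007,0.0399,0,0,0,4.456],[1,-0.0007,0.0399,0,0,0,4.456],[1,-0.0007,0.0399,0,0,0,4.456],[1,-0.0007,0.0399,0,0,0,4.456]], "grip_force": 5}}

```text
time_s: 2.3
tool_pos: [0.4281, 0.4706, 0.5485]
tool_rot: [180.0, -0.0, 40.3]
force: [0.6, 0.4, -0.1]
grip_width: 0.015
```

Request:
{"fn": "jog_arm", "kwargs": {"rows": [[1,-0.0007,0.0399,0,0,0,4.456],[1,-0.0007,0.0399,0,0,0,4.456],[1,-0.0007,0.0399,0,0,0,4.456],[1,-0.0007,0.0399,0,0,0,4.456],[1,-0.0007,0.0399,0,0,0,4.456],[1,-0.0007,0.0399,0,0,0,4.456],[1,-0.0007,0.0399,0,0,0,4.456],[1,-0.0007,0.0399,0,0,0,4.456],[1,-0.0007,0.0399,0,0,0,4.456],[1,-0.0007,0.0399,0,0,0,4.456],[1,-0.0007,0.0399,0,0,0,4.456],[1,0,0,0,0,0,0]]}}

```text
time_s: 3.3
tool_pos: [0.5521, 0.0543, 0.5502]
tool_rot: [179.8, -0.2, -9.5]
force: [0.6, -1.2, -0.1]
grip_width: 0.0004
```

Request:
{"fn": "jog_arm", "kwargs": {"rows": [[1,-0.0007,0.0399,0,0,0,4.456],[1,-0.0007,0.0399,0,0,0,4.456],[1,-0.0007,0.0399,0,0,0,4.456],[1,-0.0007,0.0399,0,0,0,4.456],[1,-0.0007,0.0399,0,0,0,4.456],[1,-0.0007,0.0399,0,0,0,4.456],[1,-0.0007,0.0399,0,0,0,4.456],[1,0,0,0,0,0,0],[1,0,0,0,0,0,0]]}}

```text
time_s: 4.05
tool_pos: [0.4435, -0.1918, 0.5496]
tool_rot: [-179.8, -0.1, -40.0]
force: [0.1, 1.8, 0.8]
grip_width: 0.0008
```

```bash
cat > w.py <<'E'
import sys
from h import *
np.set_printoptions(precision=4,suppress=True)
o=status.get_obs(); b=np.load("pose.npy"); c,s=np.cos(b[2]),np.sin(b[2])
t=np.array(o["tool_pos"]); l=np.array([[c,s],[-s,c]])@(t[:2]-b[:2])
print("t",o["time_s"],"local xy",l,"tip z",t[2]-.182,"yaw-stand",o["tool_rot"][2]-np.degrees(b[2]),"F local",np.array([[c,s],[-s,c]])@np.array(o["force"])[:2],o["force"][2],"q",np.array(o["qpos"]))
for cam in sys.argv[2:]:
    im,d=cams.read_camera(cam); 
    cr={"scene":im[150:310,215:375],"side":im[110:270,225:385],"wrist":im}[cam]
    cv2.imwrite(f"pics/{sys.argv[1]}_{cam}.png",cv2.resize(cr,None,fx=[3,1][cam=="wrist"],fy=[3,1][cam=="wrist"],interpolation=cv2.INTER_CUBIC)[:,:,::-1])
E
python3 w.py p1 wrist
```

```text
t 4.05 local xy [-0.0157  0.0078] tip z 0.3675760221422392 yaw-stand -0.2861522167257107 F local [-1.0544  1.4233] 0.7898112954778632 q [-23.3169  -6.9199  39.7496  92.7551   4.3006  92.4557 -23.5632]
```

View pics/p1_wrist.png

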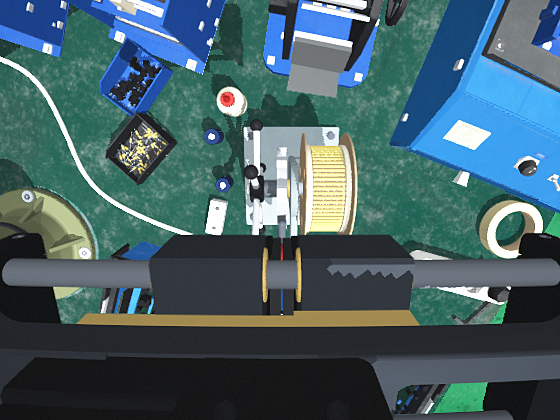

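Request:
{"fn": "jog_arm", "kwargs": {"rows": [[1,0,0,0.025,0,0,-0.3],[1,0,0,0.03,0,0,0],[1,0,0,0.03,0,0,0],[1,0,0,0.03,0,0,0],[1,0,0,0.0175,0,0,0],[1,0,0.008,0.01,0,0,0],[1,0,0.01,0,0,0,0],[1,0,0.006,0,0,0,0],[1,0,0.003,0,0,0,0],[1,0,0.003,0,0,0,0],[1,0,0.004,0,0,0,0],[1,0,0.004,0,0,0,0]]}}

```text
time_s: 5.1
tool_pos: [0.4212, -0.2187, 0.4071]
tool_rot: [-179.9, -0.1, -39.4]
force: [0.5, 1.0, 0.4]
grip_width: 0.0005
```

Request:
{"fn": "jog_arm", "kwargs": {"rows": [[1,0,0.005,0,0,0,0],[1,0,0.005,0,0,0,0],[1,0,0.005,0,0,0,0],[1,0,0.005,0,0,0,0],[1,0,0.005,0,0,0,0],[1,0,0.005,0,0,0,0],[1,0,0.005,0,0,0,0],[1,0,0.005,0,0,0,0],[1,0,0.005,0,0,0,0],[1,0,0.005,0,0,0,0],[1,0,0.003,0,0,0,0],[1,0,0.002,0,0,0,0]]}}

```text
time_s: 6.1
tool_pos: [0.3858, -0.2615, 0.4063]
tool_rot: [-180.0, -0.0, -39.4]
force: [-0.1, -0.5, 0.2]
grip_width: 0.0008
```

```bash
python3 w.py p2 scene
```

```text
t 6.1 local xy [-0.0156 -0.0827] tip z 0.22426213226148034 yaw-stand 0.25586006903188263 F local [ 0.2616 -0.4113] 0.18321928347582478 q [-18.5185  -8.3861  45.8039 109.2884   6.1591  76.6485 -13.8906]
```

View pics/p2_scene.png

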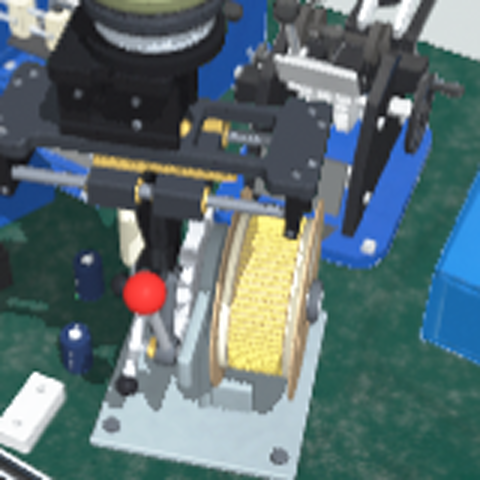

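Request:
{"fn": "jog_arm", "kwargs": {"rows": [[1,0,-0.01,0,0,0,0],[1,0,-0.02,-0.01,0,0,0],[1,-0.01,-0.03,0,0,0,0],[1,-0.012,-0.03,0,0,0,0],[1,-0.0124,-0.03,0,0,0,0],[1,0,-0.023,0,0,0,0],[1,0,0,0,0,0,0],[1,0,0,0.02,0,0,0],[1,0,0,0.02,0,0,0],[1,0,0,0.016,0,0,0],[1,0,0,0,0,0,0]]}}

```text
time_s: 7.07
tool_pos: [0.4494, -0.1278, 0.3572]
tool_rot: [179.8, 0.3, -39.4]
force: [-0.9, -0.0, -0.5]
grip_width: 0.0007
```

```bash
python3 w.py p3 scene side
python3 - <<'E'
from h import *
from fit import proj,W
b=np.load("pose.npy")
for c in("scene","side"): print(c,proj(c,W(b,np.array([-.016,-.126,.237]))))
import cv2
a=cv2.imread("pics/p3_scene.png");s=cv2.imread("pics/p3_side.png");x=np.hstack([a,s]);cv2.imwrite("pics/p3.png",cv2.resize(x,(800,400)))
E
```

```text
t 7.0667 local xy [-0.052   0.0608] tip z 0.17517601671236865 yaw-stand 0.3214385978617855 F local [-0.6827 -0.5779] -0.509550701468968 q [-25.0191  -3.9246  36.5736 112.7692   2.5428  70.731  -28.7383]
scene [262.6828 248.7031]
side [336.586  156.3326]
```

View pics/p3.png

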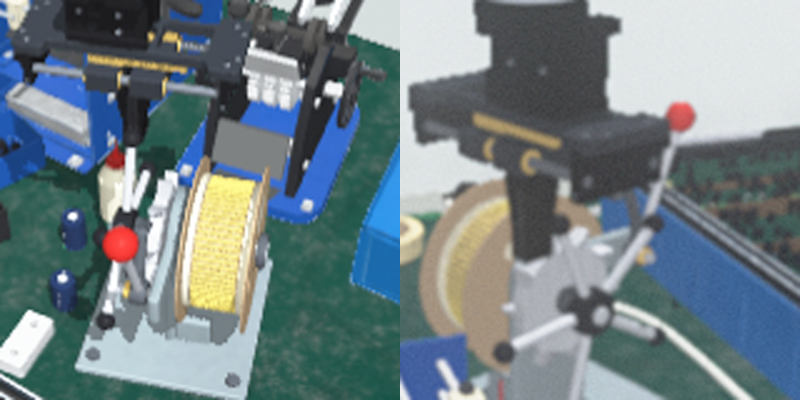

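Request:
{"fn": "jog_arm", "kwargs": {"rows": [[1,0.001,0.005,0,0,0,0],[1,0.001,0.003,0,0,0,0],[1,0,0.003,0,0,0,0],[1,0,0.004,0,0,0,0],[1,0,0.005,0,0,0,0],[1,0,0.005,0,0,0,0],[1,0,0.005,0,0,0,0],[1,0,0.005,0,0,0,0],[1,0,0.005,0,0,0,0],[1,0,0.004,0,0,0,0],[1,0,0.003,0,0,0,0],[1,0,0.002,0,0,0,0]]}}

```text
time_s: 8.17
tool_pos: [0.4204, -0.1682, 0.3601]
tool_rot: [180.0, 0.0, -39.4]
force: [0.2, 1.2, 1.0]
grip_width: 0.0003
```

```bash
python3 w.py p4 side
python3 - <<'E'
from h import *
from fit import proj,W,loc
b=np.load("pose.npy")
for ph in(0,-5,-10.4):
    L=loc(np.radians(ph)); print(ph,[((proj("side",W(b,L[k]))-[225,110])*3).round(0) for k in("t1","t2","t3","t4")])
E
```

```text
t 8.1667 local xy [-0.0485  0.0111] tip z 0.17812676731303628 yaw-stand 0.25915483381402993 F local [-0.6143  1.0803] 1.0333827311317687 q [-22.642   -6.9854  38.8454 114.4323   4.622   71.0973 -24.9449]
0 [array([128., 369.]), array([167., 492.]), array([280., 444.]), array([319., 302.])]
-5 [array([132., 357.]), array([160., 489.]), array([273., 452.]), array([320., 311.])]
-10.4 [array([136., 344.]), array([153., 484.]), array([266., 460.]), array([321., 322.])]
```

View pics/p4_side.png

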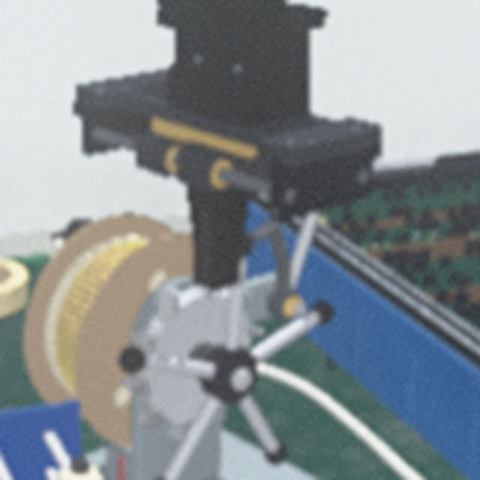

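Request:
{"fn": "jog_arm", "kwargs": {"rows": [[1,0,0.002,0,0,0,0],[1,0,0.0025,0,0,0,0],[1,0,0.002,0,0,0,0],[1,0,0.0015,0,0,0,0],[1,0,0.0005,0,0,0,0],[1,0,0,0,0,0,0],[1,0,0,0,0,0,0]]}}

```text
time_s: 8.8
tool_pos: [0.4153, -0.1744, 0.3602]
tool_rot: [180.0, 0.0, -39.4]
force: [0.1, 0.6, 0.6]
grip_width: 0.0001
```

Request:
{"fn": "jog_arm", "kwargs": {"rows": [[1,0,-0.006,0,0,0,0],[1,0,-0.015,0,0,0,0],[1,0,-0.02,0,0,0,0],[1,0,0,0,0,0,0]]}}

```text
time_s: 9.13
tool_pos: [0.4444, -0.1379, 0.3603]
tool_rot: [-179.9, -0.0, -39.1]
force: [-0.1, 0.5, 0.1]
grip_width: 0.0006
```

```bash
python3 w.py p5 side
```

```text
t 9.1333 local xy [-0.0494  0.0498] tip z 0.17831659284902363 yaw-stand 0.6259209915823618 F local [-0.4294  0.3029] 0.10266278552357855 q [-24.3851  -4.6763  37.0505 112.9208   2.9122  70.7607 -27.4543]
```

View pics/p5_side.png

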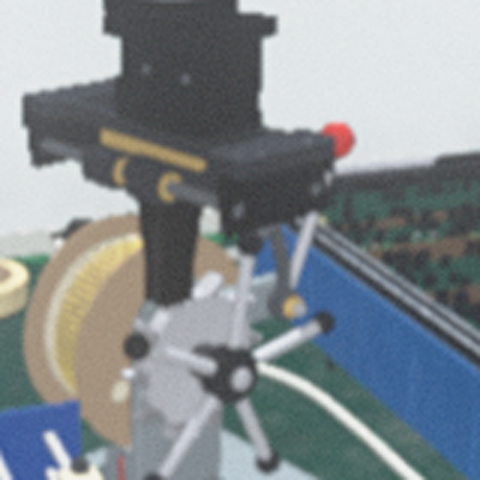

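Request:
{"fn": "jog_arm", "kwargs": {"rows": [[1,0,0,-0.03,0,0,0],[1,0,0,-0.04,0,0,0],[1,0,0,-0.04,0,0,0],[1,0.005,0.03,0,0,0,0],[1,0.005,0.035,0,0,0,0],[1,0.005,0.035,0,0,0,0],[1,0.005,0.035,0,0,0,0],[1,0.005,0.035,0,0,0,0],[1,0.005,0.035,0,0,0,0],[1,0.003,0.018,0,0,0,0],[1,0,0,0,0,0,0],[1,0,0,0,0,0,0]]}}

```text
time_s: 10.18
tool_pos: [0.3253, -0.3363, 0.4704]
tool_rot: [-180.0, -0.0, -39.5]
force: [0.5, 0.6, -0.6]
grip_width: 0.0006
```

```bash
python3 w.py p6
```

```text
t 10.1833 local xy [-0.0143 -0.1789] tip z 0.28839545136245553 yaw-stand 0.17256316328520427 F local [-0.0201  0.7722] -0.6315877566166642 q [-15.9064 -12.4609  51.3691 103.2562   9.7168  84.6595  -5.6401]
```

Request:
{"fn": "jog_arm", "kwargs": {"rows": [[1,0,0,0.02,0,0,0],[1,0,0,0.025,0,0,0],[1,0,0,0.018,0,0,0],[1,0,0,0,0,0,0],[1,0,-0.01,0,0,0,0],[1,0,-0.01,0,0,0,0],[1,0,-0.005,0,0,0,0],[1,0,-0.003,0,0,0,0],[1,0,-0.003,0,0,0,0],[1,0,-0.004,0,0,0,0],[1,0,-0.004,0,0,0,0],[1,0,-0.004,0,0,0,0]]}}

```text
time_s: 11.18
tool_pos: [0.3528, -0.3026, 0.4074]
tool_rot: [-180.0, -0.0, -39.4]
force: [-0.6, 0.1, 0.3]
grip_width: 0.0005
```

Request:
{"fn": "jog_arm", "kwargs": {"rows": [[1,0,-0.005,0,0,0,0],[1,0,-0.005,0,0,0,0],[1,0,-0.005,0,0,0,0],[1,0,-0.005,0,0,0,0],[1,0,-0.005,0,0,0,0],[1,0,-0.005,0,0,0,0],[1,0,-0.004,0,0,0,0],[1,0,-0.004,0,0,0,0],[1,0,-0.002,0,0,0,0],[1,0,0,0,0,0,0],[1,0,0,0,0,0,0]]}}

```text
time_s: 12.1
tool_pos: [0.378, -0.2718, 0.4072]
tool_rot: [180.0, 0.0, -39.4]
force: [-1.2, 0.7, 0.3]
grip_width: 0.0009
```

```bash
python3 w.py p7 side
python3 - <<'E'
from h import *
from fit import proj,W
b=np.load("pose.npy")
for th in(0,.1,.2,.35,.7):
    a=np.arctan2(34,109.9)-th; X=W(b,np.array([-.016,-.081+.115*np.sin(a),.132+.115*np.cos(a)])); print(th,((proj("side",X)-[225,110])*3).round(),proj("scene",X).round(1))
E
```

```text
t 12.1 local xy [-0.0149 -0.0956] tip z 0.2252194153744257 yaw-stand 0.2902874482393756 F local [-1.3231 -0.252 ] 0.3032172702853111 q [-19.4013  -9.0101  47.8479 109.2989   6.8532  76.8705 -12.8787]
0 [250. 153.] [273.  216.9]
0.1 [263. 145.] [271.6 219.8]
0.2 [275. 140.] [270.2 223.3]
0.35 [294. 135.] [267.9 229.5]
0.7 [335. 138.] [262.7 248.3]
```

View pics/p7_side.png

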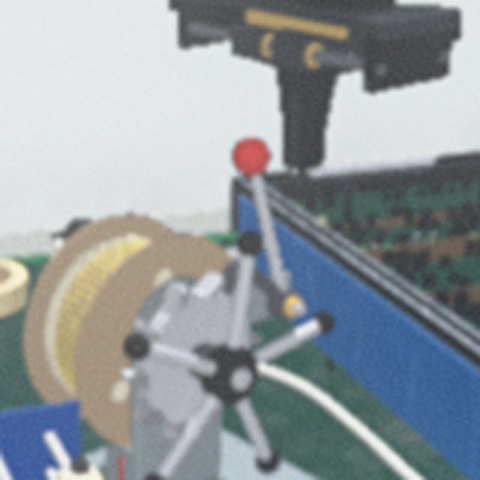

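Request:
{"fn": "jog_arm", "kwargs": {"rows": [[1,0,0.015,0,0,0,0],[1,0,0.03,0,0,0,0],[1,0,0.02,-0.02,0,0,0],[1,0,0,-0.04,0,0,0],[1,0,0,-0.04,0,0,0],[1,0,0,-0.02,0,0,0],[1,0,0,0,0,0,0],[1,0,0,0,0,0,0]]}}

```text
time_s: 12.82
tool_pos: [0.3366, -0.3226, 0.528]
tool_rot: [-180.0, -0.1, -39.4]
force: [-0.8, 0.3, 0.0]
grip_width: 0.0005
```

```bash
python3 w.py p8 side scene
python3 - <<'E'
from h import *
for c,(u,v) in(("side",(308,161)),("scene",(273,216))):
    z=np.load(c+".npz")["im"]; n=cams.read_camera(c)[0]
    for im in(z,n):
        h=cv2.cvtColor(im,cv2.COLOR_RGB2HSV).astype(int); vv,uu=np.mgrid[0:420,0:560]
        m=((h[...,0]<8)|(h[...,0]>172))&(h[...,1]>120)&(h[...,2]>90)&(abs(uu-u)<9)&(abs(vv-v)<9); print(c,uu[m].mean(),vv[m].mean(),m.sum())
a=cv2.imread("pics/p8_scene.png");s=cv2.imread("pics/p8_side.png");cv2.imwrite("pics/p8.png",cv2.resize(np.hstack([a,s]),(800,400)))
E
```

```text
t 12.8167 local xy [-0.0144 -0.1611] tip z 0.34602712204610536 yaw-stand 0.24978593982763897 F local [-0.8545 -0.294 ] 0.04790230893128944 q [-16.3463 -12.7762  48.5049  97.349    9.5075  91.0555  -7.8052]
side 308.32530120481925 161.3855421686747 83
side 308.3333333333333 161.55555555555554 81
scene 273.41911764705884 216.0441176470588 136
scene 273.15671641791045 216.1865671641791 134
```

View pics/p8.png

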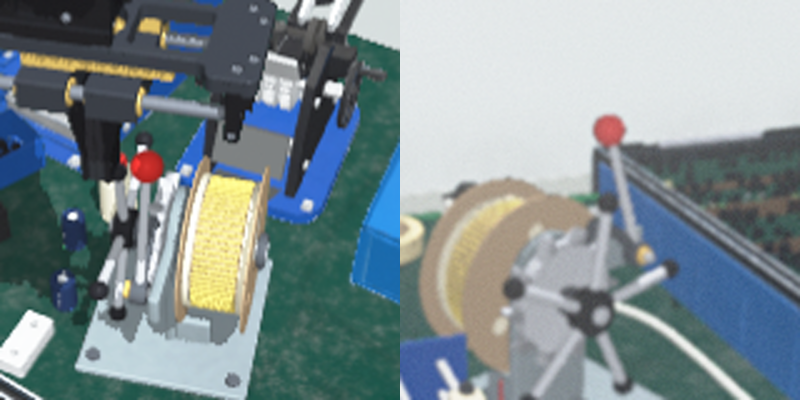

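The red ball is back within 0.3 px of its starting pixels, so the pawl is fully down. The wheel is one notch back, the loose items have not moved, and the arm is clear.

```bash
python3 -c "
from h import *
print(env.sign_off())"
```

```text
the job is handed in; nothing more can be done
None
```

The wheel is back one notch with the pawl down in it, and the job was handed in at about 13 s of the 48 s allowed.

1. **Pawl lifted:** I pushed the red ball to the right with the closed fingertips. It went over and stayed up, within about 1.5 px of where a lifted pawl should show in both cameras.
2. **Wheel turned back:** I pushed the upper handle ball clockwise in two slow pushes. The arm now leans about 10° to the right, which puts the wheel at about 0.49 rad (allowed 0.35 to 0.63).
3. **Pawl dropped:** I pushed the red ball back to the left, then moved the arm clear.

**Last checks:**
- The red ball is within 0.3 px of its starting position in both cameras, so the pawl reads fully down rather than resting on a tooth.
- The handle did not move when the pawl dropped.
- The capacitors and the die block stand where they were. The flux bottle shows no change either, but the gripper partly hides it in the last picture.
- The force readings taken after each move were all about 2 N or less.
- No check failed or disagreed. The wheel angle comes from the pictures and should be good to about 0.03 rad.

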